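Put the muddled glassware and check weight back in their places

TASK

The things on this lab bench stand on the wrong places: rearrange them so that the steel check weight stands on the balance's pan, the beaker on the stirrer's round plate and the stoppered conical flask on the white tile, each upright in the middle of its place and let go; the empty cork mat is a free spot to park something on meanwhile. Lower each thing gently, never drop or knock one over, and leave the vial, the dropper bottle and the timer where they are.

Things in the scene. Friction and masses are not known exactly. Their poses are not given: they have to be found in the camera images.
- beaker_mid (a point): Clear glass beaker, open-topped straight cylinder 50 mm in diameter and 70 mm tall, wall 3 mm, with a 10 mm high white band round the outside just below mid-height; 70 to 120 g. It starts upright on the balance's pan. Point: its centre, 35 mm above its underside; z up along its axis.
- weight_mid (a point): Check weight of bare steel, 500 g: cylinder 39 mm in diameter up to 47 mm, then a neck 16 mm thick and a round knob 25 mm in diameter, 66 mm tall in all. It starts upright on the white tile. Point: its centre, 33 mm above its underside; z up along its axis.
- flask_mid (a point): Conical flask, clear glass, white band round the cone, black rubber stopper: base 64 mm in diameter, straight neck 25 mm in diameter from 68 to 92 mm up (grip here), rim 29 mm in diameter at 92 to 98 mm, stopper 25 mm in diameter above it; 112 mm tall in all, 110 to 185 g. It starts upright on the stirrer's plate. Point: its centre, 56 mm above its underside; z up along its axis.
- balance_top (a point): Middle of the top face of the balance's pan: round steel pan 110 mm in diameter, 60 mm above the bench, on a fixed white electronic balance 200 mm deep and 165 mm wide with its 50 mm high display panel towards the robot (own -x). z up.
- stirrer_top (a point): Middle of the top face of the magnetic stirrer's plate: round white plate 120 mm in diameter, 60 mm above the bench, on a fixed blue box 155 mm deep and 130 mm wide with a black knob towards the robot (own -x). z up.
- tile_top (a point): Middle of the top face of the white ceramic tile, 130 x 130 mm and 8 mm thick, fixed flat on the bench. z up.
- mat_top (a point): Middle of the top face of the round cork mat, 110 mm in diameter and 6 mm thick, fixed flat on the bench; empty at the start and free for parking. z up.
- vial_mid (a point): Small green glass vial with a white cap, 23 mm in diameter, 45 mm tall, standing on the bench a little before the cork mat. Not part of the job: leave it. Point: its centre.
- dropper_mid (a point): Brown glass dropper bottle with a black cap, 32 mm in diameter, 75 mm tall, standing on the bench a little behind the tile. Not part of the job: leave it. Point: its centre.
- timer_mid (a point): Flat grey timer, 55 x 60 x 18 mm, lying on the bench a little behind the stirrer. Not part of the job: leave it. Point: its centre.

How it is judged:
At the end, for the whole second after the job is handed in: The check weight stands on the balance's pan, the beaker on the stirrer's plate and the flask on the white tile, each within 15 mm of the middle of its place, resting on it (height within 6 mm), upright within 0.1 rad and at rest (horizontal distance between beaker_mid and stirrer_top below 0.015 m and z of beaker_mid in the frame of stirrer_top between 0.029 and 0.041 m and angle between each of beaker_mid, weight_mid, flask_mid's own z axis and vertical below 0.1 rad and linear speed of each of beaker, weight, flask below 0.02 m/s and horizontal distance between weight_mid and balance_top below 0.015 m and z of weight_mid in the frame of balance_top between 0.027 and 0.039 m and horizontal distance between flask_mid and tile_top below 0.015 m and z of flask_mid in the frame of tile_top between 0.05 and 0.062 m); the robot touches nothing.
It fails at once if the beaker, weight or flask is knocked over (leans more than 45 degrees) (angle between any of beaker_mid, weight_mid, flask_mid's own z axis and vertical above 0.785 rad).
It fails at once if the beaker, weight or flask is dropped or thrown (faster than 0.6 m/s with no finger on it: a fall of about 2 cm) ((linear speed of beaker above 0.6 m/s and contact force between the fingers and beaker below 0.05 N) or (linear speed of weight above 0.6 m/s and contact force between the fingers and weight below 0.05 N) or (linear speed of flask above 0.6 m/s and contact force between the fingers and flask below 0.05 N)).
It fails at once if the vial, dropper bottle or timer is disturbed (moved more than 20 mm) (distance of any of vial_mid, dropper_mid, timer_mid from where it was at the start of the episode above 0.02 m).
It also fails if it takes over 120 s, if anything falls off the work surface, if the arm or the gripper's body presses on something with over 40 N, if the wrist force passes 120 N, or if a joint passes its speed limit or range.

ROBOT

A 6-joint arm with a two-finger parallel gripper is mounted at the origin on the work surface. World frame = base frame: x ahead of the robot, y to its left, z up, the work surface at z = 0. Lengths are in m, angles in rad, forces in N, time in s.
With the tool pointing down it reaches from about 0.35 to 0.85 m from the base axis. Payload 8.1 kg.
Tool frame: the origin (TCP) lies between the finger pads; the fingertips stand 11 mm ahead of it and the grasp point (between the pads) lies 8 mm behind it (robot.tips_ahead is the distance from the TCP to the fingertips, in m); z points along the fingers, y is the line along which they close (so a half turn about z gives the same grasp; the last joint's range is limited). The gripper opens to 93 mm and grips with 3 to 60 N. Pads are 15 mm wide; open, the fingers measure 128 mm over their backs; the gripper's body (75 mm by 188 mm) begins 65 mm behind the grasp point.
Start: joints at [-1.341, 0.13, 1.488, -0, 1.523, -0.085], TCP at [0.186, -0.571, 0.23] pointing down, gripper open.
Joint ranges: [-2.96, 2.96], [-0.89, 2.26], [0.02, 2.5], [-1.34, 4.48], [0, 2.73], [-2.66, 2.66]. Speed limits (rad/s): [2.39, 2.39, 2.79, 3.14, 3.14, 3.14].

INTERFACE

Orientations are given as a rotation vector (axis times angle).
In Python, from plant import robot gives the robot as it stands. The module is installed in compiled form; this text tells all that it offers.
- The arm moves only by the tool move_arm, never from a script. Its argument "deltas" is one flat list of numbers, 7 for each row, row after row: the shift along the tool's x, y, z in m, then the turn, a rotation vector about the tool's x, y, z in rad, then the opening, from 0 (shut) to 1 (fully open). A call has 1 to 12 rows; each row is the pose to reach, as a shift and turn from the pose commanded when the call began, along the tool's axes at that moment; what a row does not reach only later rows make up. A row lasts 1/8 s, in which the tool goes at most 62.5 mm and 10.7 degrees, less where a joint would pass 70% of its speed; a pose out of reach is approached as far as the arm can. A call with a gripper value outside its range is refused whole. The fingers move at their own pace and stop on an object; "squeeze" is the grip in N (left out, the last holds). Time passes only in rows, so rows that repeat a pose let the fingers close. It gives the time, the measured TCP pose, the force, the opening and the grip force at its end, in the units of the state.
- robot.read_state(): the state, without advancing time (a new reading comes with each control period).
- robot.read_camera(name): name is "scene" or "top"; returns (picture, depth): 384x512x3 uint8, red, green, blue; 384x512 float32, m along the optical axis (not along the pixel's ray), 0 where there is no reading.
- robot.camera_model(name): a dict with "K" (3x3 intrinsics, pixels), "R" (3x3) and "t" (3): a world point X has camera coordinates R X + t. Camera axes: x right, y down, z forward; pixel columns grow to the right and rows downward; lengths in m; the calibration is good to about 2 mm. A picture is of the moment at which its call begins. camera_model takes no time and is no camera call.
- robot.close_job(): hands the job in; it is judged then, once.
Trained networks look in the newest picture that a camera, given by its name, has taken for a name from the list of things; names that differ only in an ending like _2 or _b are one class to them, and where a whole thing is asked for, a point or a joint stands for the part that bears it (a point fixed in the world has none). Each returns a list of dicts, best first, with "confidence" (0 to 1); they miss things now and then, are a little off and sometimes report something else, mostly with a low value. They report only what shows in the picture. A call takes as long as a camera call.
- robot.recognise(camera, label): "uv" ([column, row] in pixels, amid what is visible of it).
The state is a dict: "t": time; "q": joint angles; "dq": joint speeds; "joint_torque": joint torques, N m; "tool_pos": TCP position; "orientation": TCP orientation; "force": force on the tool from outside, world axes, zero at the start; "wrist_torque": the same for the moment, N m; "opening": finger opening in m; "gripper_force": force on a finger pad.
Only numpy, scipy, OpenCV 4.12 (cv2) and the standard library are available. Lean on these libraries where they do the work, as an engineer would, in place of code of your own. Each camera call takes 0.05 s, during which the arm holds its last target. There are 200 camera calls.

## Working session

There is one attempt and no reset: what is moved stays moved. The work goes in short steps, Python scripts to look and compute and a tool call to move; the robot and the scene stay as the last step left them, time stands still between calls to the robot, and variables do not carry over. Pictures are saved under pics/ and viewed, at most 14 in all, crops included, and the job is handed in when it is done.

Besides the shell and the picture viewer there is one more tool, called as name(argument=value, ...) on one line, values as JSON. move_arm: Moves the arm, as the interface text tells. Its arguments: {"type":"object","properties":{"deltas":{"type":"array","items":{"type":"number"}},"squeeze":{"type":"number"}},"required":["deltas"]}

```bash
mkdir -p pics
cat > h.py <<'E'
import numpy as np, cv2
from plant import robot
from scipy.spatial.transform import Rotation as Ro
def cam(n):
    m=robot.camera_model(n); return [np.array(m[k],float) for k in("K","R","t")]
def back(n,uv,d):
    K,R,t=cam(n); return R.T@(np.linalg.inv(K)@[uv[0],uv[1],1]*d-t.ravel())
def cloud(n,depth):
    K,R,t=cam(n); v,u=np.mgrid[:384,:512]
    p=np.stack([u,v,np.ones_like(u)],-1)@np.linalg.inv(K).T*depth[...,None]
    return (p-t.ravel())@R
def tri(obs):
    A=[];b=[]
    for n,uv in obs:
        K,R,t=cam(n); P=K@np.c_[R,t.ravel()]
        for i in(0,1):
            r=P[i]-uv[i]*P[2]; A.append(r[:3]); b.append(-r[3])
    return np.linalg.lstsq(np.array(A),np.array(b),rcond=None)[0]
def save(n,name):
    p,d=robot.read_camera(n); cv2.imwrite(f"pics/{name}.png",p[...,::-1]); np.save(f"pics/{name}.npy",d); return p,d
E
python3 - <<'E'
from h import *
D={}
for n in("scene","top"):
    D[n]=save(n,n+"0")[1]; K,R,t=cam(n); print(n,"campos",(-R.T@t.ravel()).round(3),K[0,0].round(1),K[:2,2])
for l in "beaker_mid weight_mid flask_mid balance_top stirrer_top tile_top mat_top vial_mid dropper_mid timer_mid".split():
    o=[]
    for n in("scene","top"):
        r=robot.recognise(n,l)
        if r:
            uv=r[0]["uv"]; o.append((n,uv)); d=D[n][int(uv[1]),int(uv[0])]
            print(l,n,np.round(uv),round(r[0]["confidence"],2),back(n,uv,d).round(3))
    if len(o)==2: print("   tri",tri(o).round(3))
s=robot.read_state(); print(s)
E
```

```text
scene campos [1.019 0.281 0.963] 451.2 [252.96953095 193.21324268]
top campos [ 0.38  -0.002  1.019] 375.3 [250.43272628 192.87951116]
beaker_mid scene [134. 132.] 0.77 [ 0.567 -0.333  0.12 ]
beaker_mid top [399. 187.] 0.63 [ 0.556 -0.363  0.1  ]
   tri [ 0.554 -0.359  0.092]
weight_mid scene [396. 274.] 0.95 [0.553 0.349 0.055]
weight_mid top [122. 206.] 0.74 [0.535 0.341 0.056]
   tri [0.54  0.351 0.029]
flask_mid scene [219. 165.] 0.63 [ 0.542 -0.105  0.113]
flask_mid top [302. 204.] 0.68 [ 0.516 -0.118  0.126]
   tri [ 0.522 -0.123  0.077]
balance_top scene [153. 145.] 0.7 [ 0.543 -0.31   0.058]
stirrer_top scene [230. 179.] 0.91 [ 0.533 -0.083  0.06 ]
stirrer_top top [294. 221.] 0.74 [ 0.483 -0.103  0.059]
   tri [ 0.492 -0.113 -0.016]
tile_top scene [383. 277.] 0.62 [0.55  0.33  0.005]
tile_top top [132. 212.] 0.72 [0.526 0.333 0.006]
   tri [ 0.533  0.336 -0.024]
mat_top scene [304. 236.] 0.57 [0.55  0.131 0.005]
mat_top top [206. 203.] 0.64 [0.544 0.13  0.003]
   tri [ 0.545  0.13  -0.003]
vial_mid scene [313. 203.] 0.72 [0.475 0.114 0.037]
vial_mid top [121. 171.] 0.25 [0.63
[... 288 characters left out ...]
  tri [ 0.642 -0.151  0.004]
{'t': 1.1, 'q': array([-1.34138537e+00,  1.30382148e-01,  1.48817192e+00, -2.13729356e-05,
        1.52300901e+00, -8.54109207e-02]), 'dq': array([0.00047195, 0.00029493, 0.00110405, 0.00037081, 0.00072393,
       0.00081152]), 'joint_torque': array([ 2.49569612e-04, -5.59777594e+01, -4.92061508e+01,  7.68096372e-02,
        2.29652325e-02, -2.89852971e-05]), 'tool_pos': array([ 0.18579917, -0.57052286,  0.22966133]), 'orientation': array([ 3.10272054e+00,  4.92478073e-01, -3.01044582e-05]), 'force': array([-0.26224561,  0.71264058, -0.42548584]), 'wrist_torque': array([ 0.00352428,  0.00292938, -0.01758535]), 'gripper_force': 0.0, 'opening': 0.09283048204016062}
```

View pics/scene0.png

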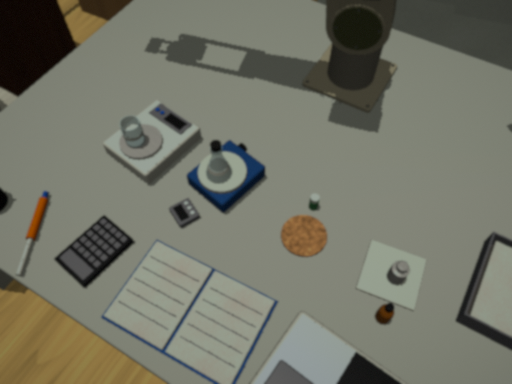

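View pics/top0.png

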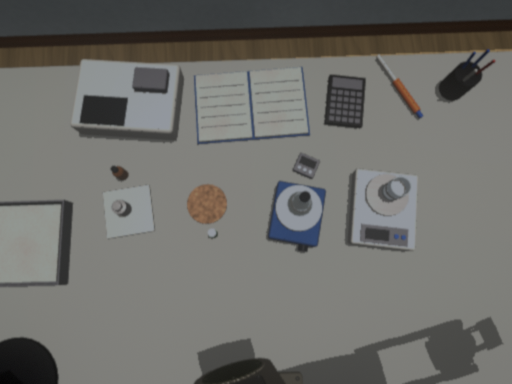

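```bash
cat > meas.py <<'E'
from h import *
C={n:cloud(n,np.load(f"pics/{n}0.npy")) for n in("scene","top")}
P={n:cv2.imread(f"pics/{n}0.png") for n in C}
def sel(n,xy,r,z0,z1):
    c=C[n]; return (np.hypot(c[...,0]-xy[0],c[...,1]-xy[1])<r)&(c[...,2]>z0)&(c[...,2]<z1)&(np.load(f"pics/{n}0.npy")>0)
def fit(p):
    (x,y),r=cv2.minEnclosingCircle(p[:,:2].astype(np.float32)); return x,y,r
for l,xy,z0,z1,rr in [("beaker",(.556,-.363),.07,.16,.045),("flask",(.516,-.118),.07,.2,.05),("weight",(.535,.345),.015,.1,.035),
   ("pan",(.55,-.33),.05,.068,.09),("tile",(.53,.335),.004,.012,.12),("mat",(.545,.13),.003,.012,.09),("plate",(.5,-.11),.052,.068,.1),("vial",(.475,.114),.012,.08,.03),("dropper",(.63,.35),.012,.1,.03)]:
    for n in C:
        p=C[n][sel(n,xy,rr,z0,z1)]
        if len(p): 
            print(l,n,len(p),"med",np.median(p,0).round(4),"z5-95-max",np.percentile(p[:,2],[5,95,100]).round(3),"bbox",p[:,:2].min(0).round(3),p[:,:2].max(0).round(3))
            zt=np.percentile(p[:,2],98); q=p[p[:,2]>zt-.012]; print("    top slice",len(q),q.mean(0).round(4))
# enlarged crops of both views
a=cv2.resize(P["top"][160:260,255:435],None,fx=4,fy=4,interpolation=2); cv2.imwrite("pics/c1.png",a)
b=np.hstack([cv2.resize(P["top"][150:250,90:240],None,fx=2.6,fy=2.6,interpolation=2),cv2.resize(P["scene"][220:320,270:430],None,fx=2.5,fy=2.6,interpolation=2)])
b2=cv2.resize(P["scene"][90:215,95:275],(b.shape[1],330),interpolation=2); cv2.imwrite("pics/c2.png",np.vstack([b,b2]))
E
python3 meas.py
```

```text
beaker scene 566 med [ 0.5594 -0.35    0.1073] z5-95-max [0.076 0.129 0.131] bbox [ 0.531 -0.381] [ 0.582 -0.329]
    top slice 168 [ 0.557  -0.3554  0.1248]
beaker top 510 med [ 0.5525 -0.3565  0.103 ] z5-95-max [0.079 0.13  0.133] bbox [ 0.528 -0.381] [ 0.576 -0.331]
    top slice 143 [ 0.5529 -0.357   0.1271]
flask scene 655 med [ 0.5407 -0.1095  0.1073] z5-95-max [0.073 0.171 0.176] bbox [ 0.508 -0.145] [ 0.561 -0.086]
    top slice 108 [ 0.5317 -0.1167  0.1691]
flask top 460 med [ 0.5198 -0.1128  0.1048] z5-95-max [0.073 0.173 0.175] bbox [ 0.498 -0.148] [ 0.558 -0.089]
    top slice 101 [ 0.5273 -0.1189  0.1718]
weight scene 383 med [0.5467 0.3505 0.0539] z5-95-max [0.021 0.073 0.077] bbox [0.522 0.333] [0.558 0.371]
    top slice 109 [0.5391 0.3518 0.0715]
weight top 245 med [0.5326 0.3433 0.0555] z5-95-max [0.021 0.075 0.076] bbox [0.517 0.331] [0.555 0.368]
    top slice 78 [0.5356 0.3497 0.0728]
pan scene 1072 med [ 0.5539 -0.3273  0.0577] z5-95-max [0.05  0.061 0.068] bbox [ 0.461 -0.415] [ 0.62  -0.259]
    top slice 846 [ 0.5525 -0.3324  0.0585]
pan top 1756 med [ 0.5272
[... 910 characters left out ...]
0.0598] z5-95-max [0.056 0.063 0.068] bbox [ 0.428 -0.183] [ 0.581 -0.046]
    top slice 1226 [ 0.5119 -0.1143  0.0598]
vial scene 120 med [0.4702 0.1121 0.0407] z5-95-max [0.017 0.046 0.048] bbox [0.454 0.1  ] [0.476 0.122]
    top slice 72 [0.4661 0.1112 0.0425]
vial top 75 med [0.4618 0.1086 0.044 ] z5-95-max [0.017 0.048 0.049] bbox [0.451 0.098] [0.473 0.119]
    top slice 59 [0.4621 0.1098 0.0447]
dropper scene 290 med [0.6421 0.3605 0.048 ] z5-95-max [0.018 0.074 0.078] bbox [0.622 0.347] [0.651 0.378]
    top slice 71 [0.6366 0.3621 0.0716]
dropper top 170 med [0.6286 0.3548 0.0486] z5-95-max [0.017 0.076 0.078] bbox [0.618 0.345] [0.646 0.374]
    top slice 40 [0.6332 0.3599 0.0732]
```

View pics/c1.png

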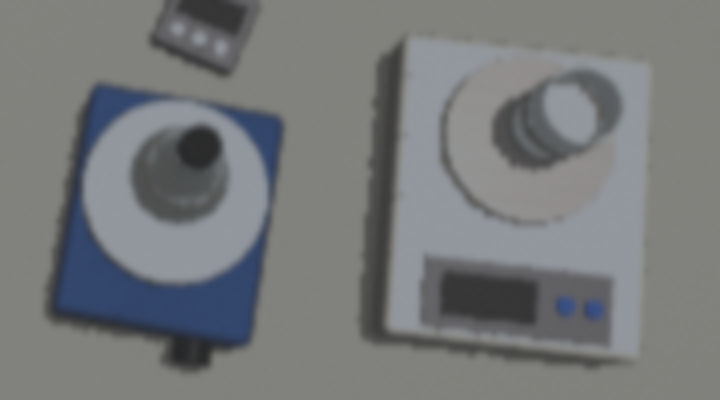

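View pics/c2.png

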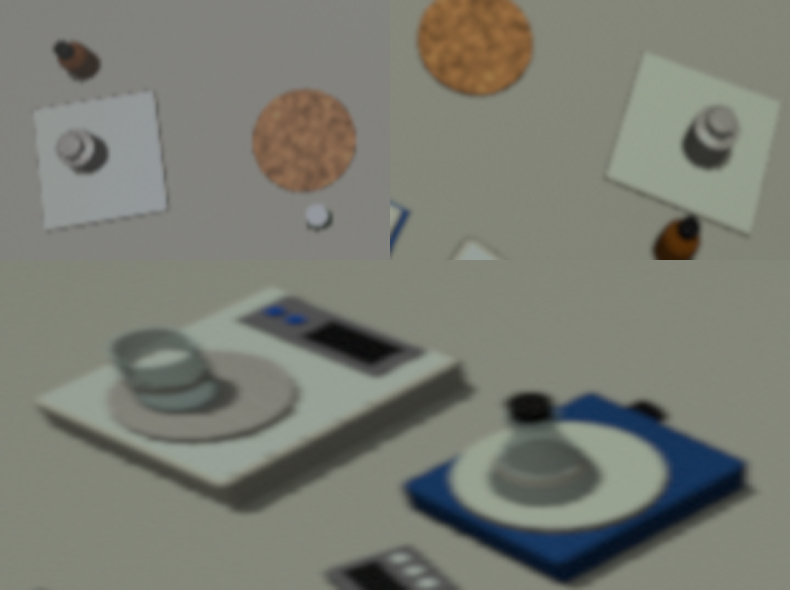

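The top crop shows the pan centre near (387,194), the plate (299,208), the tile (129,211) and the mat (207,204). In the scene view they are at (141,141), (222,171), (392,274) and (304,235). The beaker and weight stand off-centre on their places.

```bash
cat > places.py <<'E'
from h import *
def ray(n,uv,z):
    K,R,t=cam(n); c=-R.T@t.ravel(); d=R.T@np.linalg.inv(K)@[*uv,1]; return c+d*(z-c[2])/d[2]
for l,s,t,z in[("pan",(141.3,141.1),(387.4,194.5),.06),("plate",(222.2,171.4),(298.75,207.9),.06),("tile",(391.8,274.5),(128.7,211.3),.008),("mat",(304,235.4),(206.9,204),.006)]:
    print(l,tri([("scene",s),("top",t)]).round(4),ray("scene",s,z).round(4),ray("top",t,z).round(4))
# circle fits of tops, both clouds joined
from scipy.optimize import least_squares
for l,xy,z0,z1,rr in[("beaker",(.555,-.357),.118,.14,.04)]:
    for n in("scene","top"):
        c=cloud(n,np.load(f"pics/{n}0.npy")).reshape(-1,3); p=c[(np.hypot(*(c[:,:2]-xy).T)<rr)&(c[:,2]>z0)&(c[:,2]<z1)]
        f=least_squares(lambda a:np.hypot(p[:,0]-a[0],p[:,1]-a[1])-.0235,xy,loss="soft_l1",f_scale=.003); print(l,n,len(p),f.x.round(4))
E
python3 places.py
```

```text
pan [ 0.5443 -0.3494  0.0498] [ 0.5493 -0.3406  0.06  ] [ 0.5437 -0.3478  0.06  ]
plate [ 0.5168 -0.1176  0.049 ] [ 0.5226 -0.1119  0.06  ] [ 0.5158 -0.1174  0.06  ]
tile [ 0.5294  0.3452 -0.0045] [0.5352 0.3453 0.008 ] [0.5281 0.3395 0.008 ]
mat [ 0.5433  0.1286 -0.0049] [0.5482 0.1311 0.006 ] [0.542  0.1261 0.006 ]
beaker scene 167 [ 0.5563 -0.3552]
beaker top 152 [ 0.5527 -0.356 ]
```

move_arm(deltas=[0.042,-0.009,0,0,0,0.0315,1,0.084,-0.018,0,0,0,0.063,1,0.125,-0.027,0,0,0,0.0945,1,0.167,-0.036,0,0,0,0.126,1,0.209,-0.045,0,0,0,0.158,1,0.25,-0.054,0,0,0,0.189,1,0.292,-0.063,0,0,0,0.22,1,0.334,-0.072,0,0,0,0.252,1,0.375,-0.081,0,0,0,0.284,1,0.417,-0.09,0,0,0,0.315,1,0.417,-0.09,0,0,0,0.315,1,0.417,-0.09,0,0,0,0.315,1], squeeze=12)

```text
t: 2.6
tool_pos: [0.5541, -0.356, 0.2294]
orientation: [3.141, 0.001, -0.001]
force: [-1.1, -0.7, -0.7]
opening: 0.0931
gripper_force: 0.0
```

Run:
```python
from h import *
p,_=save("scene","s1"); q,_=save("top","t1")
cv2.imwrite("pics/v1.png",np.hstack([cv2.resize(a[...,::-1],(400,400),interpolation=2) for a in(p[40:200,60:220],q[100:260,310:470])]))
```

```text
(no output)
```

View pics/v1.png

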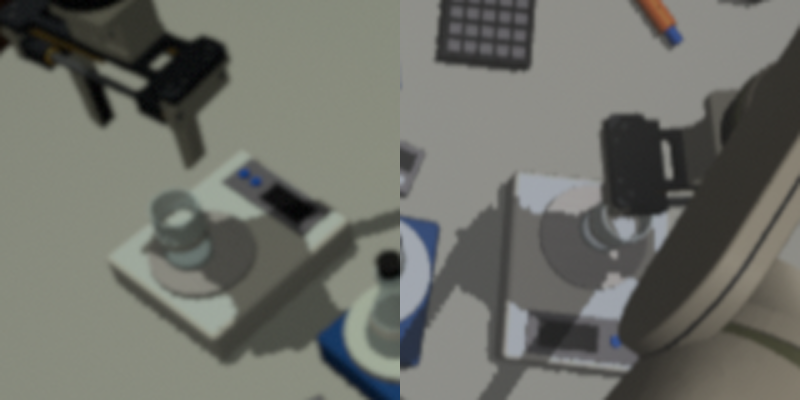

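The fingers straddle the beaker: tips near (100,120) and (193,163) in the left crop, beaker below at (180,220). I'm going down.

move_arm(deltas=[0,0,0.03,0,0,0,1,0,0,0.06,0,0,0,1,0,0,0.09,0,0,0,1,0,0,0.115,0,0,0,1,0,0,0.13,0,0,0,1,0,0,0.137,0,0,0,1,0,0,0.137,0,0,0,1,0,0,0.137,0,0,0,0.4,0,0,0.137,0,0,0,0.4,0,0,0.137,0,0,0,0.4,0,0,0.137,0,0,0,0.4,0,0,0.137,0,0,0,0.4], squeeze=12)

```text
t: 4.2
tool_pos: [0.5545, -0.3558, 0.0927]
orientation: [3.142, -0.0, 0.0]
force: [-0.8, 0.1, 0.4]
opening: 0.0507
gripper_force: 12.0
```

move_arm(deltas=[0,0,-0.005,0,0,0,0.3,0,0,-0.02,0,0,0,0.3,0,0,-0.045,0,0,0,0.3,0,0,-0.08,0,0,0,0.3,0,0,-0.115,0,0,0,0.3,0,0,-0.145,0,0,0,0.3,0,0,-0.162,0,0,0,0.3,0,0,-0.167,0,0,0,0.3,0,-0.01,-0.167,0,0,0,0.3,-0.001,-0.03,-0.167,0,0,0,0.3,-0.001,-0.06,-0.167,0,0,0,0.3,-0.002,-0.1,-0.167,0,0,0,0.3])

```text
t: 5.7
tool_pos: [0.5517, -0.2537, 0.2581]
orientation: [-3.14, 0.001, 0.003]
force: [0.8, 0.2, 0.0]
opening: 0.0502
gripper_force: 12.0
```

move_arm(deltas=[-0.001,-0.04,0,0,0,0,0.3,-0.002,-0.08,0,0,0,0,0.3,-0.003,-0.12,0,0,0,0,0.3,-0.004,-0.16,0,0,0,0,0.3,-0.004,-0.2,0,0,0,0,0.3,-0.005,-0.24,0,0,0,0,0.3,-0.006,-0.28,0,0,0,0,0.3,-0.007,-0.32,0,0,0,0,0.3,-0.008,-0.35,0,0,0,0,0.3,-0.008,-0.37,0,0,0,0,0.3,-0.008,-0.384,0,0,0,0,0.3,-0.008,-0.384,0,0,0,0,0.3])

```text
t: 7.2
tool_pos: [0.5443, 0.1287, 0.2593]
orientation: [3.141, 0.001, -0.001]
force: [-0.8, -0.1, -0.7]
opening: 0.0505
gripper_force: 12.0
```

move_arm(deltas=[0,0,0.02,0,0,0,0.3,0,0,0.055,0,0,0,0.3,0,0,0.09,0,0,0,0.3,0,0,0.125,0,0,0,0.3,0,0,0.155,0,0,0,0.3,0,0,0.18,0,0,0,0.3,0,0,0.2,0,0,0,0.3,0,0,0.21,0,0,0,0.3,0,0,0.215,0,0,0,0.3,0,0,0.218,0,0,0,0.3,0,0,0.22,0,0,0,0.3,0,0,0.22,0,0,0,0.3])

```text
t: 8.7
tool_pos: [0.5449, 0.1283, 0.0401]
orientation: [-3.142, 0.0, -0.001]
force: [0.1, -0.7, -0.7]
opening: 0.0504
gripper_force: 12.0
```

move_arm(deltas=[0,0,0.0015,0,0,0,0.3,0,0,0.0015,0,0,0,0.3,0,0,0.0015,0,0,0,0.6,0,0,0.0015,0,0,0,1,0,0,0.0015,0,0,0,1,0,0,0.0015,0,0,0,1,0,0,-0.02,0,0,0,1,0,0,-0.06,0,0,0,1,0,0,-0.11,0,0,0,1,0,0,-0.15,0,0,0,1,0,0,-0.16,0,0,0,1,0,0,-0.16,0,0,0,1])

```text
t: 10.2
tool_pos: [0.5447, 0.1282, 0.1996]
orientation: [-3.141, 0.0, -0.001]
force: [0.9, 1.1, -0.6]
opening: 0.0925
gripper_force: 0.0
```

move_arm(deltas=[-0.001,-0.02,0,0,0,0,1,-0.002,-0.06,0,0,0,0,1,-0.003,-0.1,0,0,0,0,1,-0.005,-0.15,0,0,0,0,1,-0.007,-0.19,0,0,0,0,1,-0.007,-0.215,0,0,0,0,1,-0.007,-0.223,0,0,0,0,1,-0.007,-0.223,0,0,0,0,1,-0.007,-0.223,0.03,0,0,0,1,-0.007,-0.223,0.06,0,0,0,1,-0.007,-0.223,0.08,0,0,0,1,-0.007,-0.223,0.08,0,0,0,1], squeeze=30)

```text
t: 11.7
tool_pos: [0.5365, 0.3498, 0.1175]
orientation: [3.14, -0.002, -0.005]
force: [0.4, -0.0, -0.4]
opening: 0.0929
gripper_force: 0.0
```

Run:
```python
from h import *
p,_=save("scene","s2"); q,_=save("top","t2"); print(robot.read_state()["tool_pos"])
cv2.imwrite("pics/v2.png",np.hstack([cv2.resize(a[...,::-1],(400,400),interpolation=2) for a in(p[200:330,270:450],q[140:270,80:230])]))
for n,l in(("scene","beaker_mid"),("top","beaker_mid"),("scene","weight_mid")):
    r=robot.recognise(n,l); print(n,l,r[:1])
```

```text
[0.53809631 0.35102319 0.1205146 ]
scene beaker_mid [{'uv': [302.7, 225.7], 'confidence': 0.87}]
top beaker_mid [{'uv': [204.7, 201.6], 'confidence': 0.91}]
scene weight_mid [{'uv': [395.7, 271.4], 'confidence': 0.89}]
```

View pics/v2.png

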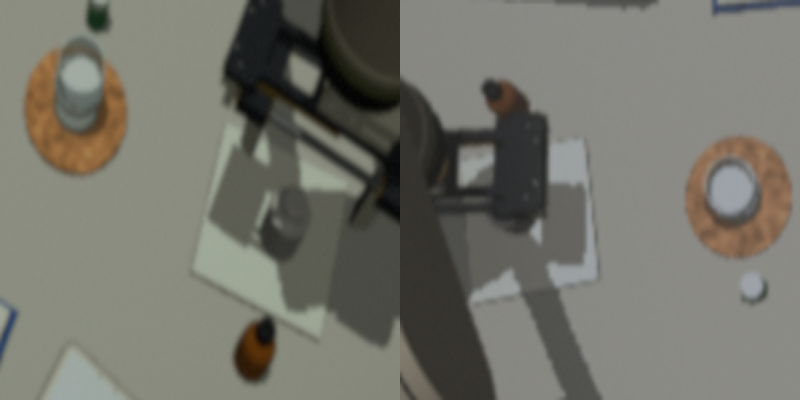

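The beaker stands upright in the middle of the mat, and the fingers straddle the weight. I'm going down to grip it.

move_arm(deltas=[0,0,0.025,0,0,0,1,0,0,0.05,0,0,0,1,0,0,0.07,0,0,0,1,0,0,0.083,0,0,0,1,0,0,0.089,0,0,0,1,0,0,0.089,0,0,0,1,0,0,0.089,0,0,0,0.6,0,0,0.089,0,0,0,0.3,0,0,0.089,0,0,0,0.3,0,0,0.089,0,0,0,0.3,0,0,0.089,0,0,0,0.3,0,0,0.089,0,0,0,0.3], squeeze=35)

```text
t: 13.45
tool_pos: [0.5376, 0.3514, 0.0307]
orientation: [-3.141, 0.0, -0.0]
force: [-0.7, 1.2, -1.1]
opening: 0.0381
gripper_force: 35.0
```

move_arm(deltas=[0,0,-0.004,0,0,0,0.2,0,0,-0.015,0,0,0,0.2,0,0,-0.035,0,0,0,0.2,0,0,-0.065,0,0,0,0.2,0,0,-0.1,0,0,0,0.2,0,0,-0.135,0,0,0,0.2,0,0,-0.17,0,0,0,0.2,0,0,-0.2,0,0,0,0.2,0,0,-0.22,0,0,0,0.2,0,0.01,-0.229,0,0,0,0.2,0,0.03,-0.229,0,0,0,0.2,0,0.06,-0.229,0,0,0,0.2])

```text
t: 14.95
tool_pos: [0.5368, 0.2895, 0.2578]
orientation: [3.14, 0.001, -0.004]
force: [-0.4, -0.4, -5.0]
opening: 0.0382
gripper_force: 35.0
```

move_arm(deltas=[0.001,0.04,0,0,0,0,0.2,0.001,0.08,0,0,0,0,0.2,0.002,0.12,0,0,0,0,0.2,0.002,0.16,0,0,0,0,0.2,0.003,0.2,0,0,0,0,0.2,0.003,0.24,0,0,0,0,0.2,0.004,0.28,0,0,0,0,0.2,0.004,0.32,0,0,0,0,0.2,0.005,0.36,0,0,0,0,0.2,0.005,0.4,0,0,0,0,0.2,0.006,0.44,0,0,0,0,0.2,0.006,0.48,0,0,0,0,0.2])

```text
t: 16.45
tool_pos: [0.5415, -0.1908, 0.2576]
orientation: [-3.141, 0.002, 0.005]
force: [1.1, -0.6, -5.5]
opening: 0.0382
gripper_force: 35.0
```

move_arm(deltas=[0.001,0.04,0,0,0,0,0.2,0.002,0.08,0,0,0,0,0.2,0.002,0.115,0,0,0,0,0.2,0.003,0.14,0,0,0,0,0.2,0.003,0.152,0,0,0,0,0.2,0.003,0.155,0,0,0,0,0.2,0.003,0.155,0.02,0,0,0,0.2,0.003,0.155,0.05,0,0,0,0.2,0.003,0.155,0.08,0,0,0,0.2,0.003,0.155,0.1,0,0,0,0.2,0.003,0.155,0.11,0,0,0,0.2,0.003,0.155,0.11,0,0,0,0.2])

```text
t: 17.95
tool_pos: [0.5463, -0.3434, 0.149]
orientation: [-3.141, -0.0, 0.001]
force: [-0.9, -0.3, -4.4]
opening: 0.0384
gripper_force: 35.0
```

Run:
```python
from h import *
p,_=save("scene","s3"); q,_=save("top","t3"); print(robot.read_state()["tool_pos"])
cv2.imwrite("pics/v3.png",np.hstack([cv2.resize(a[...,::-1],(400,400),interpolation=2) for a in(p[70:190,90:210],q[140:260,330:450])]))
```

```text
[ 0.54712589 -0.34417341  0.15095516]
```

View pics/v3.png

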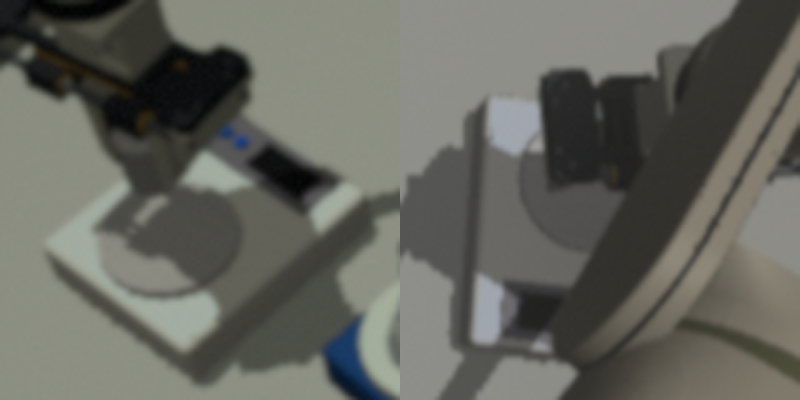

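The weight hangs above the pan. In the left crop the pan's centre is about (170,235) and the fingers end at about (155,185). I'm lowering it gently.

move_arm(deltas=[0,0,0.015,0,0,0,0.2,0,0,0.03,0,0,0,0.2,0,0,0.045,0,0,0,0.2,0,0,0.055,0,0,0,0.2,0,0,0.06,0,0,0,0.2,0,0,0.063,0,0,0,0.2,0,0,0.065,0,0,0,0.2,0,0,0.066,0,0,0,0.2,0,0,0.067,0,0,0,0.2,0,0,0.067,0,0,0,0.2])

```text
t: 19.3
tool_pos: [0.5465, -0.3438, 0.0827]
orientation: [3.142, -0.0, 0.0]
force: [-0.0, 0.0, -4.4]
opening: 0.0384
gripper_force: 35.0
```

move_arm(deltas=[0,0,0.001,0,0,0,0.2,0,0,0.0015,0,0,0,0.2,0,0,0.002,0,0,0,0.2,0,0,0.002,0,0,0,0.2])

```text
t: 19.8
tool_pos: [0.5466, -0.3439, 0.0827]
orientation: [3.141, -0.0, 0.001]
force: [-7.0, 4.8, 9.2]
opening: 0.0379
gripper_force: 35.0
```

move_arm(deltas=[0,0,0.0,0,0,0,0.2,0,0,0.0,0,0,0,0.5,0,0,0.0,0,0,0,0.8,0,0,0.0,0,0,0,1,0,0,0.0,0,0,0,1,0,0,0,0,0,0,1,0,0,-0.02,0,0,0,1,0,0,-0.06,0,0,0,1,0,0,-0.11,0,0,0,1,0,0,-0.155,0,0,0,1,0,0,-0.175,0,0,0,1,0,0,-0.175,0,0,0,1])

```text
t: 21.3
tool_pos: [0.5472, -0.3444, 0.2578]
orientation: [3.139, -0.0, 0.005]
force: [0.1, 0.5, -0.6]
opening: 0.0932
gripper_force: 0.0
```

move_arm(deltas=[-0.001,-0.02,0,0,0,0,1,-0.004,-0.06,0,0,0,0,1,-0.008,-0.1,0,0,0,0,1,-0.011,-0.15,0,0,0,0,1,-0.014,-0.19,0,0,0,0,1,-0.017,-0.215,0,0,0,0,1,-0.018,-0.226,0,0,0,0,1,-0.018,-0.226,0,0,0,0,1,-0.018,-0.226,0,0,0,0,1,-0.018,-0.226,0.02,0,0,0,1,-0.018,-0.226,0.035,0,0,0,1,-0.018,-0.226,0.035,0,0,0,1], squeeze=15)

```text
t: 22.8
tool_pos: [0.527, -0.1177, 0.2177]
orientation: [-3.14, 0.001, 0.007]
force: [0.7, -0.0, 0.1]
opening: 0.0927
gripper_force: 0.0
```

Run:
```python
from h import *
p,ds=save("scene","s4"); q,d=save("top","t4"); print(robot.read_state()["tool_pos"])
cv2.imwrite("pics/v4.png",np.hstack([cv2.resize(a[...,::-1],(400,400),interpolation=2) for a in(p[80:220,100:280],q[130:270,260:440])]))
for n,dd in(("top",d),("scene",ds)):
    c=cloud(n,dd).reshape(-1,3); k=(np.hypot(*(c[:,:2]-[.547,-.344]).T)<.045)&(c[:,2]>.07)&(c[:,2]<.14)&(dd.ravel()>0); s=c[k]; t=s[s[:,2]>.115]
    print(n,"weight top",len(t),t.mean(0).round(4))
    i=c[:,2]; k=(np.hypot(*(c[:,:2]-[.5465,-.344]).T)<.07)&(abs(i-.06)<.004)
    print(n,"pan",c[k].min(0).round(3),c[k].max(0).round(3))
```

```text
[ 0.52823962 -0.11792233  0.22015576]
top weight top 0 [nan nan nan]
top pan [ 0.513 -0.401  0.057] [ 0.549 -0.39   0.062]
scene weight top 76 [ 0.5491 -0.3416  0.1231]
scene pan [ 0.496 -0.4    0.056] [ 0.604 -0.29   0.064]<stdin>:6: RuntimeWarning: Mean of empty slice.
  ret = um.true_divide(
```

View pics/v4.png

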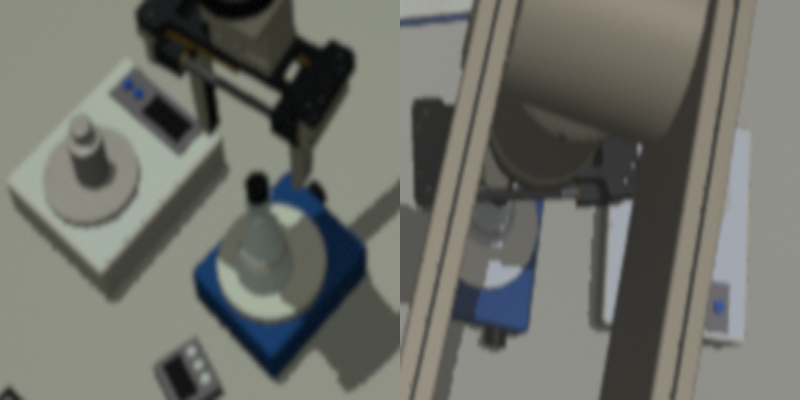

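The weight stands in the middle of the pan (left crop: pan at (90,178), weight base at (95,175)), and the open fingers straddle the flask's stopper at (258,188). Next I go down and grip the neck.

move_arm(deltas=[0,0,0.02,0,0,0,1,0,0,0.045,0,0,0,1,0,0,0.068,0,0,0,1,0,0,0.08,0,0,0,1,0,0,0.086,0,0,0,1,0,0,0.086,0,0,0,0.7,0,0,0.086,0,0,0,0.5,0,0,0.086,0,0,0,0.3,0,0,0.086,0,0,0,0.15,0,0,0.086,0,0,0,0.15,0,0,0.086,0,0,0,0.15,0,0,0.086,0,0,0,0.15], squeeze=15)

```text
t: 24.4
tool_pos: [0.5285, -0.1179, 0.1346]
orientation: [3.142, -0.0, -0.0]
force: [0.3, -0.8, 0.0]
opening: 0.0286
gripper_force: 15.1
```

The opening of 28.6 mm shows the pads catching the rim rather than the 25 mm neck, so I'll open, go 3 mm lower and grip again.

move_arm(deltas=[0,0,0,0,0,0,0.5,0,0,0,0,0,0,0.6,0,0,0,0,0,0,0.6,0,0,0.003,0,0,0,0.6,0,0,0.003,0,0,0,0.6,0,0,0.003,0,0,0,0.4,0,0,0.003,0,0,0,0.15,0,0,0.003,0,0,0,0.15,0,0,0.003,0,0,0,0.15,0,0,0.003,0,0,0,0.15])

```text
t: 25.65
tool_pos: [0.5285, -0.1178, 0.1317]
orientation: [3.142, -0.0, 0.0]
force: [1.1, -0.7, 0.1]
opening: 0.0283
gripper_force: 14.9
```

move_arm(deltas=[0,0,0,0,0,0,0.15,0,0,-0.002,0,0,0,0.15,0,0,-0.006,0,0,0,0.15,0,0,-0.01,0,0,0,0.15,0,0,-0.01,0,0,0,0.15,0,0,-0.01,0,0,0,0.15], squeeze=20)

```text
t: 26.4
tool_pos: [0.5285, -0.1178, 0.1416]
orientation: [-3.142, 0.0, -0.0]
force: [-0.3, 0.7, -1.9]
opening: 0.0283
gripper_force: 19.7
```

Run:
```python
from h import *
p,ds=save("scene","s5"); print(robot.read_state()["force"],robot.read_state()["opening"])
cv2.imwrite("pics/v5.png",cv2.resize(p[100:220,160:280,::-1],(600,600),interpolation=2))
```

```text
[-0.23124738  0.54477332 -0.41863746] 0.028095735969010088
```

View pics/v5.png

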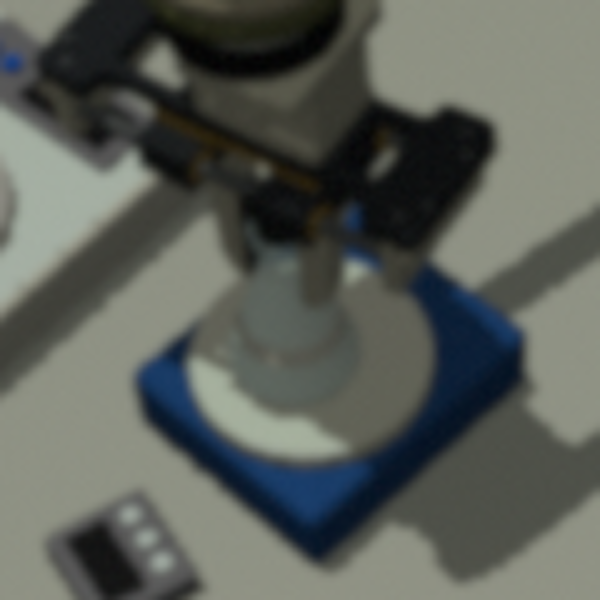

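The flask hangs clear of the plate and looks upright (neck between the fingers at about (275,250), base at about (290,380)). I'm lifting and carrying it to the tile.

move_arm(deltas=[0,0,-0.005,0,0,0,0.15,0,0,-0.015,0,0,0,0.15,0,0,-0.03,0,0,0,0.15,0,0,-0.05,0,0,0,0.15,0,0,-0.07,0,0,0,0.15,0,0,-0.085,0,0,0,0.15,0,-0.003,-0.09,0,0,0,0.15,0,-0.01,-0.09,0,0,0,0.15,0,-0.022,-0.09,0,0,0,0.15,0,-0.04,-0.09,0,0,0,0.15,0,-0.065,-0.09,0,0,0,0.15,0,-0.095,-0.09,0,0,0,0.15])

```text
t: 27.95
tool_pos: [0.5281, -0.0211, 0.2311]
orientation: [-3.141, 0.0, 0.001]
force: [1.0, 0.3, -1.3]
opening: 0.0283
gripper_force: 19.7
```

move_arm(deltas=[0.001,-0.033,0,0,0,0,0.15,0.001,-0.067,0,0,0,0,0.15,0.001,-0.1,0,0,0,0,0.15,0.002,-0.135,0,0,0,0,0.15,0.002,-0.17,0,0,0,0,0.15,0.002,-0.205,0,0,0,0,0.15,0.003,-0.24,0,0,0,0,0.15,0.003,-0.275,0,0,0,0,0.15,0.003,-0.305,0,0,0,0,0.15,0.003,-0.33,0,0,0,0,0.15,0.003,-0.35,0,0,0,0,0.15,0.003,-0.36,0,0,0,0,0.15])

```text
t: 29.45
tool_pos: [0.5309, 0.3386, 0.2312]
orientation: [3.141, 0.002, -0.001]
force: [0.0, -0.4, -0.8]
opening: 0.028
gripper_force: 19.7
```

move_arm(deltas=[0,-0.004,0,0,0,0,0.15,0,-0.005,0,0,0,0,0.15,0,-0.005,0,0,0,0,0.15,0,-0.005,0.01,0,0,0,0.15,0,-0.005,0.03,0,0,0,0.15,0,-0.005,0.055,0,0,0,0.15,0,-0.005,0.08,0,0,0,0.15,0,-0.005,0.1,0,0,0,0.15,0,-0.005,0.115,0,0,0,0.15,0,-0.005,0.122,0,0,0,0.15,0,-0.005,0.125,0,0,0,0.15,0,-0.005,0.125,0,0,0,0.15])

```text
t: 30.95
tool_pos: [0.532, 0.3424, 0.1073]
orientation: [-3.141, 0.0, -0.001]
force: [0.7, 0.1, -1.3]
opening: 0.0283
gripper_force: 19.7
```

Run:
```python
from h import *
p,ds=save("scene","s6"); q,_=save("top","t6"); s=robot.read_state(); print(s["tool_pos"],s["force"])
cv2.imwrite("pics/v6.png",np.hstack([cv2.resize(a[...,::-1],(400,400),interpolation=2) for a in(p[190:320,330:460],q[140:260,80:200])]))
```

```text
[0.53211982 0.34248666 0.10760419] [-0.14240842  0.68047948 -1.61992714]
```

View pics/v6.png

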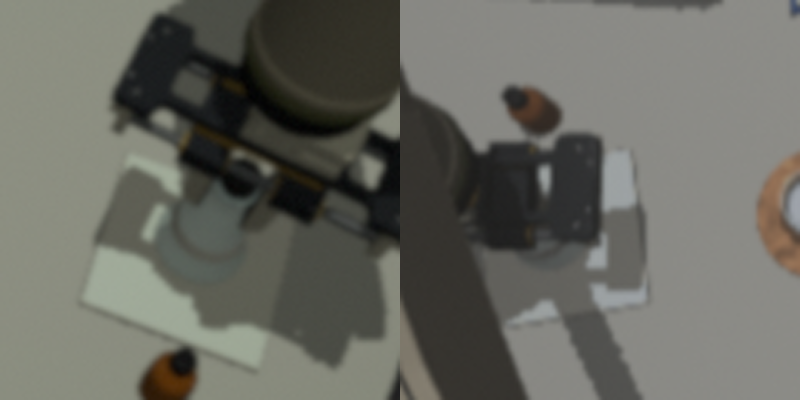

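The flask hangs over the tile (left crop: base at (205,245), stopper at (240,175)), leaning only as perspective explains. I'm lowering slowly.

move_arm(deltas=[0,0,0.005,0,0,0,0.15,0,0,0.011,0,0,0,0.15,0,0,0.017,0,0,0,0.15,0,0,0.021,0,0,0,0.15,0,0,0.024,0,0,0,0.15,0,0,0.026,0,0,0,0.15,0,0,0.027,0,0,0,0.15,0,0,0.0275,0,0,0,0.15,0,0,0.0275,0,0,0,0.15])

```text
t: 32.17
tool_pos: [0.5318, 0.3423, 0.0797]
orientation: [-3.141, 0.0, -0.001]
force: [-1.1, -0.0, 2.4]
opening: 0.0286
gripper_force: 19.9
```

move_arm(deltas=[0,0,0.0005,0,0,0,0.15,0,0,0.001,0,0,0,0.15,0,0,0.001,0,0,0,0.15])

```text
t: 32.55
tool_pos: [0.532, 0.3423, 0.0797]
orientation: [-3.141, 0.0, -0.002]
force: [-4.2, -3.2, 9.8]
opening: 0.0283
gripper_force: 20.2
```

move_arm(deltas=[0,0,-0.001,0,0,0,0.15,0,0,-0.001,0,0,0,0.4,0,0,-0.001,0,0,0,0.7,0,0,-0.001,0,0,0,1,0,0,-0.001,0,0,0,1,0,0,-0.001,0,0,0,1,0,0,-0.02,0,0,0,1,0,0,-0.06,0,0,0,1,0,0,-0.1,0,0,0,1,0,0,-0.14,0,0,0,1,0,0,-0.15,0,0,0,1,0,0,-0.15,0,0,0,1], squeeze=12)

```text
t: 34.05
tool_pos: [0.532, 0.3424, 0.2294]
orientation: [-3.141, 0.0, -0.003]
force: [-0.1, -0.4, -1.2]
opening: 0.093
gripper_force: 0.0
```

Run:
```python
from h import *
for n,f in(("scene","s7"),("top","t7")):
    p,d=save(n,f); c=cloud(n,d).reshape(-1,3)
    for l,xy,z in(("beaker rim",(.545,.128),.065),("flask top",(.532,.342),.105)):
        k=(np.hypot(*(c[:,:2]-xy).T)<.04)&(c[:,2]>z)&(c[:,2]<z+.025); print(n,l,k.sum(),c[k].mean(0).round(4),c[k].min(0).round(3),c[k].max(0).round(3))
print(robot.read_state()["tool_pos"])
```

```text
scene beaker rim 161 [0.5477 0.1286 0.0719] [0.521 0.103 0.065] [0.572 0.153 0.078]
scene flask top 155 [0.5356 0.3413 0.1161] [0.521 0.329 0.105] [0.547 0.354 0.122]
top beaker rim 98 [0.5444 0.127  0.0737] [0.52  0.102 0.065] [0.568 0.151 0.079]
top flask top 35 [0.5225 0.3373 0.1142] [0.518 0.328 0.105] [0.528 0.349 0.122]
[0.53087679 0.34181762 0.22651276]
```

move_arm(deltas=[0.001,0.02,0,0,0,0,1,0.004,0.06,0,0,0,0,1,0.007,0.1,0,0,0,0,1,0.01,0.15,0,0,0,0,1,0.012,0.19,0,0,0,0,1,0.013,0.208,0,0,0,0,1,0.0135,0.2144,0,0,0,0,1,0.0135,0.2144,0,0,0,0,1,0.0135,0.2144,0.03,0,0,0,1,0.0135,0.2144,0.07,0,0,0,1,0.0135,0.2144,0.1,0,0,0,1,0.0135,0.2144,0.1,0,0,0,1])

```text
t: 35.65
tool_pos: [0.5426, 0.1287, 0.1251]
orientation: [3.141, 0.002, -0.009]
force: [-0.0, -0.0, 0.1]
opening: 0.093
gripper_force: 0.0
```

move_arm(deltas=[0,0,0.025,0,0,0,1,0,0,0.05,0,0,0,1,0,0,0.072,0,0,0,1,0,0,0.085,0,0,0,1,0,0,0.09,0,0,0,1,0,0,0.09,0,0,0,1,0,0,0.09,0,0,0,0.7,0,0,0.09,0,0,0,0.4,0,0,0.09,0,0,0,0.4,0,0,0.09,0,0,0,0.4,0,0,0.09,0,0,0,0.4,0,0,0.09,0,0,0,0.4], squeeze=12)

```text
t: 37.15
tool_pos: [0.5451, 0.1278, 0.0382]
orientation: [-3.142, 0.0, -0.0]
force: [-0.3, 0.4, 0.9]
opening: 0.0504
gripper_force: 12.0
```

move_arm(deltas=[0,0,-0.005,0,0,0,0.3,0,0,-0.02,0,0,0,0.3,0,0,-0.045,0,0,0,0.3,0,0,-0.08,0,0,0,0.3,0,0,-0.11,0,0,0,0.3,0,0,-0.135,0,0,0,0.3,0,0,-0.148,0,0,0,0.3,0,0.003,-0.15,0,0,0,0.3,-0.001,0.012,-0.15,0,0,0,0.3,-0.003,0.027,-0.15,0,0,0,0.3,-0.005,0.048,-0.15,0,0,0,0.3,-0.008,0.075,-0.15,0,0,0,0.3])

```text
t: 38.65
tool_pos: [0.5362, 0.0514, 0.187]
orientation: [3.141, -0.0, -0.003]
force: [-0.8, -0.1, -2.1]
opening: 0.0507
gripper_force: 12.0
```

move_arm(deltas=[-0.003,0.03,0,0,0,0,0.3,-0.006,0.06,0,0,0,0,0.3,-0.01,0.09,0,0,0,0,0.3,-0.014,0.12,0,0,0,0,0.3,-0.017,0.145,0,0,0,0,0.3,-0.018,0.16,0,0,0,0,0.3,-0.018,0.167,0,0,0,0,0.3,-0.018,0.167,0,0,0,0,0.3,-0.018,0.167,0.015,0,0,0,0.3,-0.018,0.167,0.04,0,0,0,0.3,-0.018,0.167,0.055,0,0,0,0.3,-0.018,0.167,0.06,0,0,0,0.3])

```text
t: 40.15
tool_pos: [0.5181, -0.1135, 0.1264]
orientation: [-3.141, -0.001, 0.004]
force: [-0.8, 0.9, -0.8]
opening: 0.0506
gripper_force: 12.0
```

Run:
```python
from h import *
for n,f in(("scene","s8"),("top","t8")):
    p,d=save(n,f); c=cloud(n,d)
    b=p.astype(int); k=(np.hypot(c[...,0]-.519,c[...,1]+.1145)<.09)&(abs(c[...,2]-.06)<.006)&(d>0)&(abs(b[...,2]-b[...,0])<35)&(b.max(-1)>70)
    print(n,k.sum(),c[k].min(0).round(3),c[k].max(0).round(3))
    k2=cv2.morphologyEx(k.astype(np.uint8),cv2.MORPH_OPEN,np.ones((2,2))); h=c[k2>0]; print("  circ",cv2.minEnclosingCircle(h[:,:2].astype(np.float32)))
    o=cv2.imread(f"pics/{n}0.png")
s=robot.read_state(); print(s["tool_pos"],s["opening"])
```

```text
scene 1164 [ 0.464 -0.175  0.054] [ 0.581 -0.056  0.064]
  circ ((0.758862316608429, 0.05825897306203842), 0.34224045276641846)
top 500 [ 0.459 -0.171  0.054] [ 0.507 -0.075  0.065]
  circ ((0.4385390877723694, -0.08868486434221268), 0.10498692095279694)
[ 0.51871511 -0.11389968  0.12756002] 0.050423936951606914
```

move_arm(deltas=[0,0,0.008,0,0,0,0.3,0,0,0.016,0,0,0,0.3,0,0,0.023,0,0,0,0.3,0,0,0.028,0,0,0,0.3,0,0,0.031,0,0,0,0.3,0,0,0.033,0,0,0,0.3,0,0,0.034,0,0,0,0.3,0,0,0.035,0,0,0,0.3,0,0,0.0355,0,0,0,0.3,0,0,0.0355,0,0,0,0.3])

```text
t: 41.5
tool_pos: [0.519, -0.1142, 0.0927]
orientation: [3.142, -0.0, 0.0]
force: [-0.6, 0.2, -1.4]
opening: 0.0505
gripper_force: 12.0
```

move_arm(deltas=[0,0,0.0005,0,0,0,0.3,0,0,0.001,0,0,0,0.3,0,0,0.001,0,0,0,0.3])

```text
t: 41.88
tool_pos: [0.5191, -0.1143, 0.0921]
orientation: [3.141, -0.0, 0.0]
force: [-2.2, -0.2, 5.3]
opening: 0.0504
gripper_force: 12.0
```

Contact. I'm releasing and going up and back.

move_arm(deltas=[0,0,-0.0005,0,0,0,0.4,0,0,-0.0005,0,0,0,0.65,0,0,-0.0005,0,0,0,0.85,0,0,-0.0005,0,0,0,1,0,0,-0.0005,0,0,0,1,0,0,-0.0005,0,0,0,1,0,0,-0.02,0,0,0,1,0,0,-0.06,0,0,0,1,0,0,-0.11,0,0,0,1,0,0,-0.16,0,0,0,1,0,0,-0.18,0,0,0,1,0,0,-0.18,0,0,0,1])

```text
t: 43.38
tool_pos: [0.5199, -0.1145, 0.2738]
orientation: [3.14, -0.0, 0.006]
force: [-0.3, -0.2, 0.1]
opening: 0.0929
gripper_force: 0.0
```

move_arm(deltas=[-0.03,-0.02,0,0,0,0,1,-0.06,-0.05,0,0,0,0,1,-0.09,-0.08,0,0,0,0,1,-0.11,-0.1,0,0,0,0,1,-0.12,-0.11,0,0,0,0,1,-0.12,-0.11,0,0,0,0,1])

```text
t: 44.12
tool_pos: [0.3986, -0.0039, 0.2706]
orientation: [-3.142, -0.001, 0.002]
force: [0.4, -0.8, 0.2]
opening: 0.0931
gripper_force: 0.0
```

Run:
```python
from h import *
for n,f in(("scene","s9"),("top","t9")):
    p,d=save(n,f); c=cloud(n,d).reshape(-1,3)
    for l,xy,z in(("beaker rim",(.519,-.1145),.119),("flask top",(.532,.342),.105),("weight top",(.5465,-.344),.114)):
        k=(np.hypot(*(c[:,:2]-xy).T)<.04)&(c[:,2]>z)&(c[:,2]<z+.025)&(d.ravel()>0); k.sum() and print(n,l,k.sum(),c[k].mean(0).round(4),c[k].max(0).round(3))
    if n=="top": q=p
    else: s=p
cv2.imwrite("pics/v9.png",np.hstack([cv2.resize(a[...,::-1],None,fx=1.5,fy=1.5) for a in(s[90:330,100:360],q[90:330,90:350])]))
cv2.imwrite("pics/v9.png",np.hstack([cv2.resize(a[...,::-1],(400,250)) for a in(s[80:330,80:450],q[120:290,80:440])]))
```

```text
scene beaker rim 159 [ 0.5207 -0.1136  0.1256] [ 0.546 -0.089  0.133]
scene flask top 159 [0.5359 0.3414 0.116 ] [0.548 0.354 0.123]
scene weight top 76 [ 0.5491 -0.3415  0.1232] [ 0.56  -0.331  0.129]
top beaker rim 44 [ 0.5348 -0.1153  0.1286] [ 0.542 -0.091  0.133]
top flask top 119 [0.5305 0.3383 0.1166] [0.543 0.354 0.123]
top weight top 89 [ 0.5437 -0.3433  0.1253] [ 0.556 -0.332  0.13 ]
```

View pics/v9.png

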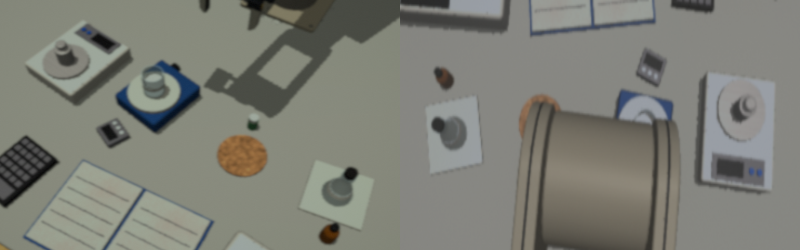

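All three stand upright and centred on their places: weight on the pan at (65,58), beaker on the plate at (153,85) and flask on the tile at (342,188) in the left view. The vial, dropper bottle and timer look undisturbed.

```bash
python3 -c "
from plant import robot
print(robot.close_job())"
```

```text
the job is handed in; nothing more can be done
None
```

The weight is on the balance's pan, the beaker on the stirrer's plate and the flask on the tile, each upright, close to the middle and let go; I handed the job in at about 44 s on the robot's clock, and no verdict came back.

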